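Change over the spring clips on a wood strip

ROBOT

A 6-joint arm with a two-finger parallel gripper is mounted at the origin on the work surface; the furniture and walls round the work are solid. World frame = base frame: x ahead of the robot, y to its left, z up, the work surface at z = 0. Lengths are in m, angles in rad, forces in N, time in s.
With the tool pointing down it reaches from about 0.35 to 0.975 m from the base axis. Payload 4.9 kg.
Tool frame: the origin (TCP) lies midway between the tips of the shut fingers; the grasp point (between the pads) lies 19 mm behind it; z points along the fingers, y is the line along which they close (so a half turn about z gives the same grasp; the last joint's range is limited). The gripper opens to 85 mm and grips with 20 to 120 N. Pads are 22 mm wide; open, the fingers measure 114 mm over their backs; the gripper's body (76 mm by 85 mm) begins 54 mm behind the grasp point. The pads swing forward as they close: fully open they stand 13 mm farther back than shut.
Start: joints at [1.047, 0.053, 1.613, -0, 1.476, -0.119], TCP at [0.246, 0.574, 0.231] pointing down, gripper open.
Joint ranges: [-3.01, 3.01], [-1.01, 2.22], [0.06, 2.58], [-1.02, 4.17], [0.09, 2.62], [-3.14, 3.14]. Speed limits (rad/s): [2.57, 2.57, 3.14, 3.14, 3.14, 3.14].

INTERFACE

Orientations are given as a unit quaternion [w, x, y, z].
In Python, from plant import * gives the robot as it stands.
- The arm moves only by the tool jog_arm, never from a script. Its argument "targets" is a list of rows, each a list of 3 entries, a list of its own where there are three numbers: the shift along the tool's x, y, z in units of 25 mm (1.0 is 25 mm), then the turn, a rotation vector about the tool's x, y, z in units of 8 degrees (1.0 is 8 degrees), then the opening in per cent of the stroke, from 0 (shut) to 100 (fully open). A call has 1 to 8 rows; each row is the pose to reach, as a shift and turn from the pose commanded when the call began, along the tool's axes at that moment; what a row does not reach only later rows make up. A row lasts 1/8 s, in which the tool goes at most 62.5 mm and 10.7 degrees, less where a joint would pass 70% of its speed; a pose out of reach is approached as far as the arm can. A call with a gripper value outside its range is refused whole. The fingers move at their own pace and stop on an object; the grip force is fixed at half the most. Time passes only in rows, so rows that repeat a pose let the fingers close. It gives the time, the measured TCP pose, the force, the opening and the grip force at its end, in the units of the state.
- state(): the state, without advancing time (a new reading comes with each control period).
- grab_frame(name): name is "scene" or "side" or "wrist"; returns (picture, depth): 420x560x3 uint8, red, green, blue; 420x560 float32, m along the optical axis (not along the pixel's ray), 0 where there is no reading.
- camera_params(name): a dict with "fovy" (degrees; the focal length in pixels is half the picture's height over the tangent of half this angle, whatever the lens; pixels are square), "cx", "cy" (the principal point, pixels), "rvec" (rotation vector, rad) and "tvec" (3), from world to camera coordinates, as OpenCV has them; the wrist camera has in their place "hand_eye" (4x4, takes a point from camera to tool coordinates, whose origin is the TCP and whose axes are the flange's). Camera axes: x right, y down, z forward; pixel columns grow to the right and rows downward; lengths in m; the calibration is good to about 2 mm. A picture is of the moment at which its call begins: read the wrist's pose just before it. camera_params takes no time and is no camera call.
- job_done(): hands the job in; it is judged then, once.
The state is a dict: "time": time; "joint_pos": joint angles; "joint_vel": joint speeds; "joint_efforts": joint torques, N m; "tool_pos": TCP position; "tool_rot": TCP orientation; "contact_force": force on the tool from outside, world axes, zero at the start; "ft_torque": the same for the moment, N m; "gripper_width": opening from 0.0 (shut) to 1.0 (fully open); "grasp_force": force on a finger pad.
Only numpy, scipy, OpenCV 4.12 (cv2) and the standard library are available. Lean on these libraries where they do the work, as an engineer would, in place of code of your own. Each camera call takes 0.05 s, during which the arm holds its last target. There are 200 camera calls.

TASK

The wood strip in the holder is held down by one of two spring clips; free that end for marking. First swing the other clip round its pivot screw onto the strip until it bears firmly against its home stop, and only then swing the first clip clear, back until it bears firmly on its parking stop, so that the strip is never left unclipped. Push the clips sideways by their upright studs with closed fingertips, without gripping them: hold each against its stop for about half a second with some 10 to 14 newtons, never over 20, which bends it; leave the strip lying in its bed, do not press on it, do not disturb the loose tape measure and pencil, and end clear of everything.

Things in the scene. Friction and masses are not known exactly. Their poses are not given: they have to be found in the camera images.
- holder: Fixed plywood board 146 x 250 x 15 mm lying on the bench; origin at bench level, midway along y, the board from x -78 to +68 mm. On it the strip's bed: at +x a fence, at both y ends a cleat (tops 24.5 mm above the bench), at -x a low lip (top 18.5 mm). Its x points away from the robot, give or take its yaw.
- strip: Loose bare pine strip 64 (x) x 160 (y) x 12 mm in the bed, with 1 to 2 mm of play on each side; origin at the centre of its underside, which lies 15 mm above the bench, its top 27 mm. Its -x edge is where the clips ride up.
- hold_mount: Round steel pivot (plate 48 mm across) of the clip that holds the strip at first, fixed on the board, left or right; the two pivots stand 100 mm apart along the holder's -x side. Origin on the pivot axis at the board's top (15 mm above the bench), z up, x towards the strip, within 0.05 rad of the holder's x. The pivot screw's head ends 27 mm above this origin, the stop pins on the plate 23 mm.
- spare_mount: The like pivot of the other, identical clip, which is parked beside the strip at the start. Same axes and sizes.
- hold_stud (a point): Point on the first clip's upright round steel stud (10 mm thick), 65 mm from the pivot axis, 64 mm above the bench; the stud is bare from 37 to 73 mm above the bench and does not rise. The clip's angle a is 0 with its arm along -y of its mount (beside the strip) and grows counter-clockwise from above: stud at (65 sin a, -65 cos a) mm in the mount's frame. Stays where it is left.
- spare_stud (a point): The same of the other clip. Each clip has two hard stops: parking at a = -0.12 to 0.12 rad, home 1.05 rad further, at 0.93 to 1.17 (their pins are set anew each time, differently on each pivot). At a = 0.3 to 0.55 the foot under the stud meets the strip's edge and must be pushed up 2 mm onto it against a spring (up to 9 N at the stud); elsewhere moving it takes 1.5 to 5 N.
- tape: Loose tape measure, 41 x 89 x 70 mm high, standing beside the holder's -y end, a bystander; origin at the centre of its underside.
- carpenter_pencil: Loose flat pencil, 168 mm long, lying in front of the holder, a bystander.

How it is judged:
On the way, in this order (a step that is already met when the one before it is completed fails the run):
1. the parked clip is swung onto the strip and pressed against its home stop with over 8 N, while the first clip still holds the strip (x of spare_stud in the frame of holder above -0.006 m and contact force between the fingers and spare_mount above 8 N and x of hold_stud in the frame of holder above -0.01 m and contact force between spare_mount and strip above 1 N), for 0.2 s.
2. the first clip is swung clear and pressed against its parking stop with over 8 N, while the other holds the strip (x of hold_stud in the frame of holder below -0.03 m and contact force between the fingers and hold_mount above 8 N and x of spare_stud in the frame of holder above -0.006 m and contact force between spare_mount and strip above 1 N), for 0.2 s.
At the end, for the whole second after the job is handed in: The clip that was parked is on the strip (stud at x over -6 mm in the holder's frame, strip's edge at -17) and presses on it with over 1 N; the other is clear (stud at x under -30 mm); the strip rests flat (under 0.05 rad) in its bed, less than 6 mm from where it was (x of spare_stud in the frame of holder above -0.006 m and x of hold_stud in the frame of holder below -0.03 m and contact force between spare_mount and strip above 1 N and angle between strip's own z axis and vertical below 0.05 rad and height (world z) of strip below 0.018 m and distance of strip from where it was at the start of the episode below 0.006 m and linear speed of strip below 0.01 m/s); the robot touches nothing.
It fails at once if a clip is pushed or squeezed by the fingers with more than 20 N (contact force between the fingers and hold_mount above 20 N or contact force between the fingers and spare_mount above 20 N).
It fails at once if the strip is left with neither clip on it (x of each of hold_stud, spare_stud in the frame of holder below -0.015 m).
It fails at once if the robot presses on the strip with more than 3 N (contact force between the arm and strip above 3 N).
It fails at once if the tape measure or pencil is disturbed (moved 20 mm) (distance of any of tape, carpenter_pencil from where it was at the start of the episode above 0.02 m).
It also fails if it takes over 72 s, if anything falls off the work surface, if the arm or the gripper's body presses on something with over 40 N, if the wrist force passes 120 N, or if a joint passes its speed limit or range.

## Working session

There is one attempt and no reset: what is moved stays moved. The work goes in short steps, Python scripts to look and compute and a tool call to move; the robot and the scene stay as the last step left them, time stands still between calls to the robot, and variables do not carry over. Pictures are saved under pics/ and viewed, at most 10 in all, crops included, and the job is handed in when it is done.

Besides the shell and the picture viewer there is one more tool, called after ">>>" by a JSON object that holds its "op" and its "data", one argument or row to a line. jog_arm: Moves the arm, as the interface text tells. Its arguments: {"type":"object","properties":{"targets":{"type":"array"}},"required":["targets"]}

```bash
ls; mkdir -p pics; cat > h.py <<'E'
from plant import *
import numpy as np, cv2
from scipy.spatial.transform import Rotation as R
def K(n):
    p=camera_params(n); f=210/np.tan(np.radians(p["fovy"])/2)
    return p,f
def rays(n,uv):
    p,f=K(n); uv=np.atleast_2d(uv).astype(float)
    d=np.c_[(uv[:,0]-p["cx"])/f,(uv[:,1]-p["cy"])/f,np.ones(len(uv))]
    r=R.from_rotvec(np.ravel(p["rvec"])).as_matrix(); return -r.T@np.ravel(p["tvec"]), d@r
def onplane(n,uv,z):
    c,d=rays(n,uv); return c+d*((z-c[2])/d[:,2:3])
def proj(n,P):
    p,f=K(n); r=R.from_rotvec(np.ravel(p["rvec"])).as_matrix()
    q=np.atleast_2d(P)@r.T+np.ravel(p["tvec"]); return np.c_[q[:,0]/q[:,2]*f+p["cx"],q[:,1]/q[:,2]*f+p["cy"]]
def save(n,fn):
    im,d=grab_frame(n); cv2.imwrite(f"pics/{fn}.png",im[:,:,::-1]); np.save(f"pics/{fn}.npy",d); return im,d
E
python3 - <<'E'
from h import *
s=state(); print({k:np.round(v,3).tolist() for k,v in s.items()})
for n in ("scene","side"): save(n,n+"0"); print(camera_params(n))
a=cv2.imread("pics/scene0.png");b=cv2.imread("pics/side0.png")
E
```

```text
pics
{'time': 0.0, 'joint_pos': [1.047, 0.053, 1.614, 0.0, 1.476, -0.119], 'joint_vel': [-0.0, 0.001, 0.0, -0.001, 0.001, 0.001], 'joint_efforts': [0.001, -39.369, -37.017, -0.0, 0.007, -0.0], 'tool_pos': [0.246, 0.574, 0.23], 'tool_rot': [-0.0, 0.201, 0.98, -0.001], 'contact_force': [-0.552, -0.832, 0.684], 'ft_torque': [-0.035, 0.037, 0.012], 'grasp_force': 0.0, 'gripper_width': 0.998}
{'fovy': 45.6161914317953, 'cx': 275.93039607433025, 'cy': 207.29519301905194, 'rvec': array([ 1.9675394 , -1.15998997,  0.59307691]), 'tvec': array([-0.31310545,  0.33447487,  0.54646565])}
{'fovy': 53.899744543867854, 'cx': 284.12781380668827, 'cy': 210.4638192841426, 'rvec': array([ 2.05148791, -0.252944  ,  0.13386086]), 'tvec': array([-0.5417136 ,  0.10179821,  0.82599571])}
```

View pics/scene0.png

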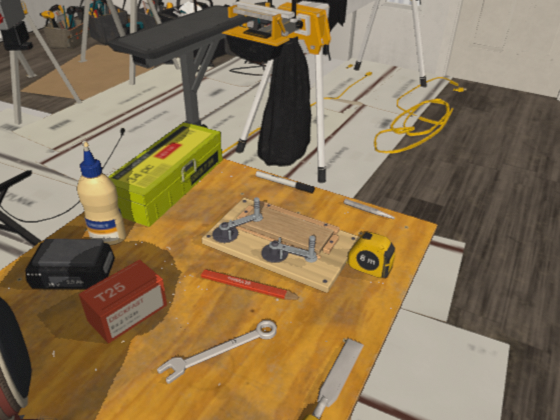

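View pics/side0.png

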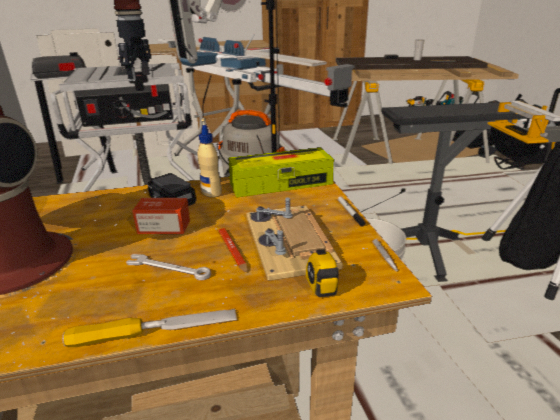

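The scene view shows the left clip with its pivot at (226,232) and stud at (257,205), on the strip. The right clip has its pivot at (274,249) and stud at (312,240), parked next to the tape at (372,255). The pencil is in front at (250,285). I'll enlarge both views.

```bash
python3 - <<'E'
from h import *
a=cv2.imread("pics/scene0.png")[190:300,195:400];b=cv2.imread("pics/side0.png")[185:300,215:350]
A=cv2.resize(a,None,fx=3.9,fy=3.9,interpolation=cv2.INTER_CUBIC)[:,:800]
cv2.imwrite("pics/c1.png",A)
cv2.imwrite("pics/c2.png",cv2.resize(b,None,fx=5,fy=5,interpolation=cv2.INTER_CUBIC))
E
```

```text
(no output)
```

View pics/c1.png

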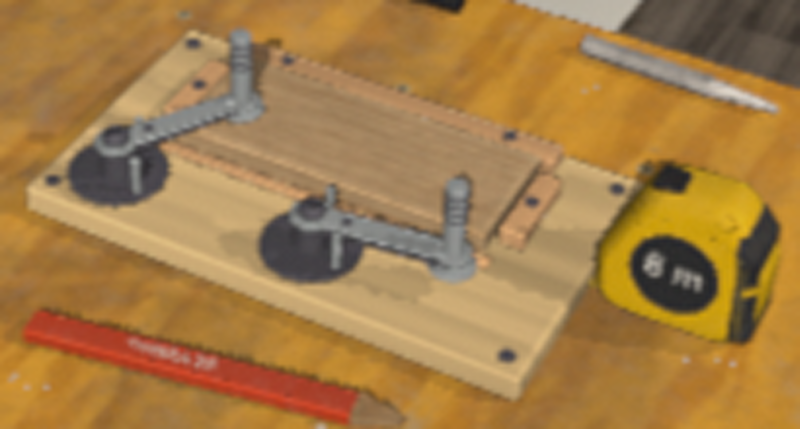

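View pics/c2.png

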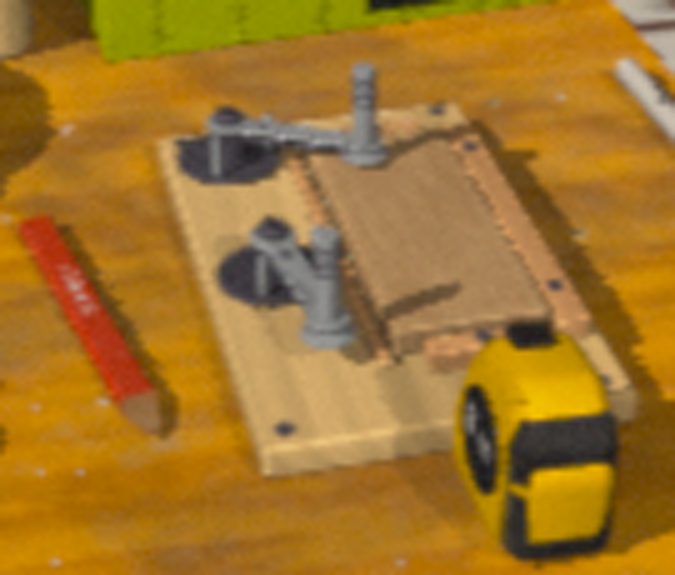

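Crop 1 (scene ×3.9): stud tops are at (240,35) and (458,183), screw heads at (117,133) and (312,208), and board corners at (30,192), (190,35) and (520,385). Crop 2 (side ×5): stud tops are at (364,67) and (327,232), heads at (228,115) and (270,228). Next I triangulate these points and check the known sizes.

```bash
python3 - <<'E'
from h import *
np.set_printoptions(precision=4,suppress=True)
S=lambda p:np.array(p)/3.9+[195,190]
D=lambda p:np.array(p)/5+[215,185]
def tri(s,d):
    c1,r1=rays("scene",S(s));c2,r2=rays("side",D(d));r1=r1[0];r2=r2[0]
    t=np.linalg.lstsq(np.c_[r1,-r2],c2-c1,rcond=None)[0]
    p,q=c1+t[0]*r1,c2+t[1]*r2; return (p+q)/2,np.linalg.norm(p-q)
P={}
for n,s,d in [("holdstudtop",(240,35),(364,67)),("sparestudtop",(458,183),(327,232)),("holdhead",(117,133),(228,115)),("sparehead",(312,208),(270,228)),("bFL",(30,192),(160,142)),("bBL",(190,35),(455,105)),("bFR",(520,385),(265,455))]:
    P[n]=tri(s,d); print(n,*P[n])
for n,p,z in [("holdstudtop",(240,35),.073),("sparestudtop",(458,183),.073),("holdhead",(117,130),.042),("sparehead",(312,206),.042),("hplate",(118,172),.017),("splate",(310,243),.017),("FL",(30,192),.015),("BL",(190,35),.015),("FR",(520,385),.015),("penTip",(400,420),.004),("penEnd",(30,325),.004)]:
    print("sc",n,onplane("scene",S(p),z)[0])
for n,p,z in [("holdstudtop",(364,67),.073),("sparestudtop",(327,232),.073),("holdhead",(228,110),.042),("sparehead",(270,223),.042),("hplate",(230,157),.017),("splate",(265,275),.017),("FL",(160,142),.015),("BL",(455,105),.015),("FR",(265,455),.015),("tapetop",(530,335),.07),("penTip",(160,430),.004),("penEnd",(35,220),.004)]:
    print("sd",n,onplane("side",D(p),z)[0])
for n in("scene","side"): print(rays(n,(280,210))[0])
E
```

```text
holdstudtop [ 0.5645 -0.008   0.0708] 0.0007040697681164535
sparestudtop [ 0.5167 -0.1416  0.0725] 0.0006437841912214037
holdhead [0.5094 0.0254 0.0379] 0.00016516709466256452
sparehead [ 0.5072 -0.0776  0.0385] 0.0006027953564792403
bFL [0.4816 0.0567 0.0107] 0.0013859710161744437
bBL [0.6256 0.0585 0.0093] 0.0023894455535712366
bFR [ 0.4806 -0.1907  0.0111] 0.0019879785578222954
sc holdstudtop [ 0.5614 -0.0098  0.073 ]
sc sparestudtop [ 0.5158 -0.142   0.073 ]
sc holdhead [0.5069 0.0235 0.042 ]
sc sparehead [ 0.5044 -0.0791  0.042 ]
sc hplate [0.5066 0.0242 0.017 ]
sc splate [ 0.5074 -0.0768  0.017 ]
sc FL [0.4768 0.0529 0.015 ]
sc BL [0.6173 0.0532 0.015 ]
sc FR [ 0.4758 -0.1926  0.015 ]
sc penTip [ 0.4437 -0.154   0.004 ]
sc penEnd [0.4148 0.01   0.004 ]
sd holdstudtop [ 0.5638 -0.0115  0.073 ]
sd sparestudtop [ 0.5168 -0.1418  0.073 ]
sd holdhead [0.5091 0.0226 0.042 ]
sd sparehead [ 0.5072 -0.079   0.042 ]
sd hplate [0.5093 0.0241 0.017 ]
sd splate [ 0.5044 -0.0783  0.017 ]
sd FL [0.4811 0.0501 0.015 ]
sd BL [0.6237 0.0502 0.015 ]
sd FR [ 0.4804 -0.1944  0.015 ]
sd tapetop [ 0.5704 -0.2222  0.07  ]
sd penTip [ 0.4476 -0.1551  0.004 ]
sd penEnd [0.4183 0.0128 0.004 ]
[-0.06   -0.3813  0.5996]
[ 0.3721 -0.7891  0.4742]
```

Sizes check: studs are 65 mm from their pivots, the pivots are 102 mm apart, and heights are within 2–4 mm. The spare clip is at about 0.16 rad and the hold clip at about 1.02 rad, with holder yaw about 0. I'll shut the fingers, lift, and move over.

>>> {"op": "jog_arm", "data": {
  "targets": [
    [[0,0,-2.4],[0,0,0],0],
    [[0,0,-4.8],[0,0,0],0],
    [[-19.2,-23,-4.8],[0,0,18.4],0],
    [[-19.2,-23,-4.8],[0,0,18.4],0],
    [[-19.2,-23,-4.8],[0,0,18.4],0],
    [[-19.2,-23,-4.8],[0,0,18.4],0],
    [[-19.2,-23,-4.8],[0,0,18.4],0],
    [[-19.2,-23,-4.8],[0,0,18.4],0]
  ]
}}

```text
time: 1.1
tool_pos: [0.3536, 0.2134, 0.3509]
tool_rot: [0.0, 0.694, 0.72, 0.0]
contact_force: [0.9, -0.6, 0.3]
gripper_width: 0.002
grasp_force: 0.0
```

```bash
cat >> h.py <<'E'
def pose():
    s=state(); w,x,y,z=s["tool_rot"]; M=R.from_quat([x,y,z,w]).as_matrix()
    return np.array(s["tool_pos"]),M,s
def plan(wps,cur=None):
    """wps: x,y,z,alpha(deg) of tool +x; prints rows relative to the current (or given) pose, tool down"""
    if cur is None:
        p,M,s=pose(); a=np.degrees(np.arctan2(M[1,0],M[0,0]))
        print("t",round(s["time"],2),"pos",p.round(4),"a",a.round(2),"zax",M[:,2].round(3),"F",np.round(s["contact_force"],2),"j",np.round(s["joint_pos"],2))
    else: p,a=np.array(cur[:3]),cur[3]
    c,q=np.cos(np.radians(a)),np.sin(np.radians(a))
    for w in wps:
        d=np.array(w[:3])-p; print([round((c*d[0]+q*d[1])/.025,2),round((q*d[0]-c*d[1])/.025,2),round(-d[2]/.025,2)],"turn",round(-((w[3]-a+180)%360-180)/8,2))
E
python3 -c "
from h import *
plan([(.46,-.147,.30,9),(.485,-.147,.055,9)])"
```

```text
t 1.1 pos [0.3536 0.2134 0.3509] a 92.04 zax [ 0. -0. -1.] F [ 0.94 -0.55  0.3 ] j [ 0.36 -0.52  1.9  -0.    1.76  0.33]
[np.float64(-14.56), np.float64(3.74), np.float64(2.03)] turn 10.38
[np.float64(-14.59), np.float64(4.74), np.float64(11.83)] turn 10.38
```

>>> {"op": "jog_arm", "data": {
  "targets": [
    [[-14.5,3.7,2],[0,0,10.4],0],
    [[-14.5,3.7,2],[0,0,10.4],0],
    [[-14.5,3.7,2],[0,0,10.4],0],
    [[-14.5,3.7,2],[0,0,10.4],0],
    [[-14.5,3.7,2],[0,0,10.4],0],
    [[-14.5,3.7,2],[0,0,10.4],0],
    [[-14.5,3.7,2],[0,0,10.4],0],
    [[-14.5,3.7,2],[0,0,10.4],0]
  ]
}}

```text
time: 2.1
tool_pos: [0.4606, -0.1442, 0.3001]
tool_rot: [-0.001, 0.997, 0.076, -0.001]
contact_force: [-0.0, 0.5, -0.3]
gripper_width: 0.003
grasp_force: 0.0
```

```bash
python3 -c "
from h import *
plan([(.46,-.147,.2,9),(.488,-.146,.055,9)])
print(camera_params('wrist'))
save('wrist','w1')"|grep -v '\[\[\['|cut -c1-400
```

```text
t 2.1 pos [ 0.4606 -0.1442  0.3001] a 8.74 zax [-0.002  0.001 -1.   ] F [-0.02  0.55 -0.31] j [-0.46 -0.33  1.84  0.    1.63  0.96]
[np.float64(-0.04), np.float64(0.11), np.float64(4.01)] turn -0.03
[np.float64(1.07), np.float64(0.24), np.float64(9.81)] turn -0.03
{'fovy': 64.21748047807782, 'cx': 277.4232913895024, 'cy': 211.58630790328178, 'hand_eye': array([[-8.69961481e-04, -9.61437861e-01, -2.75020876e-01,
         7.01848996e-02],
       [ 9.99999600e-01, -7.79768871e-04, -4.37282506e-04,
        -2.32241692e-04],
       [ 2.05967239e-04, -2.75021147e-01,  9.61438155e-01,
        -1.42428769e-01],
       [ 0.00000000e+00,  0.00000000e+00,  0.00000000e+00,
         1.00000000e+00]])}
```

View pics/w1.png

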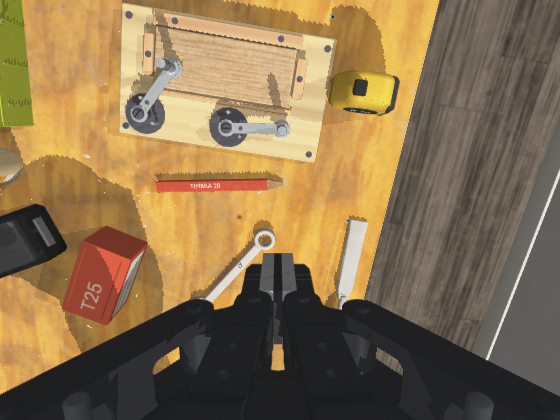

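The wrist view shows the spare pivot head at (229,125) with its stud top at (282,127), and the hold head at (142,112) with its stud top at (175,68). The fingers are shut at the bottom centre. I'll cross-check these against the fixed-camera positions.

```bash
python3 - <<'E'
from h import *
p,M,s=pose(); c=camera_params("wrist"); f=210/np.tan(np.radians(c["fovy"])/2); H=np.array(c["hand_eye"])
o=p+M@H[:3,3]
for n,u,z in [("sstud",(282,127),.073),("hstud",(175,68),.073),("shead",(229,125),.042),("hhead",(142,112),.042),("splate",(228,127),.017),("hplate",(144,114),.017)]:
    d=M@H[:3,:3]@np.array([(u[0]-c["cx"])/f,(u[1]-c["cy"])/f,1]); print(n,(o+d*(z-o[2])/d[2]).round(4))
E
```

```text
sstud [ 0.519  -0.1393  0.073 ]
hstud [ 0.5605 -0.022   0.073 ]
shead [ 0.5111 -0.0787  0.042 ]
hhead [0.5105 0.0217 0.042 ]
splate [ 0.5073 -0.0743  0.017 ]
hplate [0.5073 0.0289 0.017 ]
```

>>> {"op": "jog_arm", "data": {
  "targets": [
    [[0,0.1,2.5],[0,0,0],0],
    [[0.2,0.1,5],[0,0,0],0],
    [[0.6,0.2,7.5],[0,0,0],0],
    [[1,0.2,9.8],[0,0,0],0],
    [[1,0.2,9.8],[0,0,0],0],
    [[1,0.2,9.8],[0,0,0],0]
  ]
}}

```text
time: 2.9
tool_pos: [0.4874, -0.1445, 0.0581]
tool_rot: [0.001, 0.997, 0.08, 0.001]
contact_force: [-0.2, 0.1, 1.4]
gripper_width: -0.005
grasp_force: 0.0
```

```bash
python3 - <<'E'
from h import *
S=np.array([.507,-.078])
def w(a,off): 
    d=np.array([np.cos(a),np.sin(a)]); st=S+.065*np.array([np.sin(a),-np.cos(a)]); q=st-off*d; return (*q,.055,np.degrees(a))
plan([w(a,.016) for a in (.16,.26,.36,.46,.56,.66,.76,.86,.96,1.06,1.16)])
save("side","s1"); save("scene","s1b")
b=cv2.imread("pics/side0.png"); b=cv2.imread("pics/s1.png")[150:300,200:350]; c=cv2.imread("pics/s1b.png")[150:300,220:370]
cv2.imwrite("pics/s1c.png",cv2.resize(np.hstack([b,c]),None,fx=2.6,fy=2.6))
E
```

```text
t 2.9 pos [ 0.4874 -0.1445  0.0581] a 9.21 zax [ 0.002 -0.001 -1.   ] F [-0.18  0.07  1.37] j [-0.43 -0.05  2.02 -0.    1.17  0.98]
[np.float64(0.56), np.float64(0.1), np.float64(0.12)] turn 0.01
[np.float64(0.82), np.float64(0.15), np.float64(0.12)] turn -0.71
[np.float64(1.09), np.float64(0.17), np.float64(0.12)] turn -1.43
[np.float64(1.36), np.float64(0.17), np.float64(0.12)] turn -2.14
[np.float64(1.62), np.float64(0.14), np.float64(0.12)] turn -2.86
[np.float64(1.88), np.float64(0.09), np.float64(0.12)] turn -3.58
[np.float64(2.14), np.float64(0.01), np.float64(0.12)] turn -4.29
[np.float64(2.38), np.float64(-0.1), np.float64(0.12)] turn -5.01
[np.float64(2.62), np.float64(-0.23), np.float64(0.12)] turn -5.72
[np.float64(2.84), np.float64(-0.38), np.float64(0.12)] turn -6.44
[np.float64(3.04), np.float64(-0.56), np.float64(0.12)] turn -7.16
```

View pics/s1c.png

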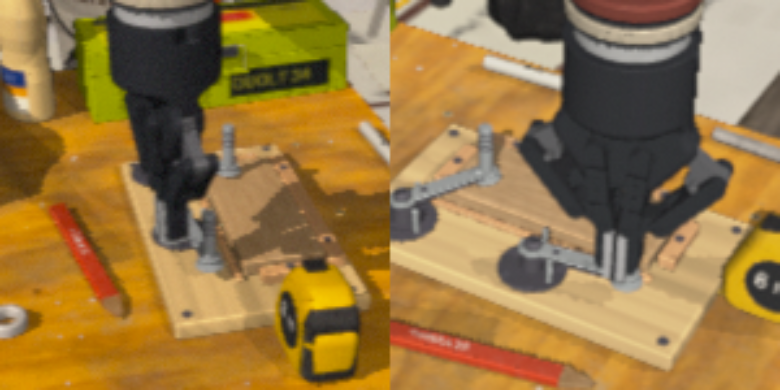

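The fingers stand on the -x side of the spare stud with nothing else touched. I'll approach it slowly.

>>> {"op": "jog_arm", "data": {
  "targets": [
    [[0.1,0,0.1],[0,0,0],0],
    [[0.2,0.1,0.1],[0,0,0],0],
    [[0.3,0.1,0.1],[0,0,0],0],
    [[0.4,0.1,0.1],[0,0,0],0],
    [[0.5,0.1,0.1],[0,0,0],0],
    [[0.6,0.1,0.1],[0,0,-0.1],0],
    [[0.7,0.13,0.1],[0,0,-0.4],0],
    [[0.8,0.15,0.1],[0,0,-0.7],0]
  ]
}}

```text
time: 4.0
tool_pos: [0.5065, -0.1447, 0.0536]
tool_rot: [-0.0, 0.992, 0.129, -0.001]
contact_force: [-1.1, -0.5, 1.2]
gripper_width: 0.0
grasp_force: 0.7
```

```bash
cat > arc.py <<'E'
from h import *
import sys
c=np.array([float(sys.argv[1]),float(sys.argv[2])]); off=float(sys.argv[3]); flip=180*(off<0)
rows=[]
for a in map(float,sys.argv[4:]):
    d=np.array([np.cos(a),np.sin(a)]); st=c+.065*np.array([np.sin(a),-np.cos(a)]); q=st-off*d; rows.append((*q,.055,np.degrees(a)))
plan(rows)
E
python3 arc.py .507 -.078 .016 .3 .35 .4 .45 .5 .55 .6 .65
```

```text
t 4.0 pos [ 0.5065 -0.1447  0.0536] a 14.86 zax [-0.001 -0.    -1.   ] F [-1.07 -0.55  1.16] j [-0.42  0.    1.98 -0.    1.16  0.89]
[np.float64(0.17), np.float64(0.05), np.float64(-0.06)] turn -0.29
[np.float64(0.3), np.float64(0.07), np.float64(-0.06)] turn -0.65
[np.float64(0.43), np.float64(0.09), np.float64(-0.06)] turn -1.01
[np.float64(0.57), np.float64(0.1), np.float64(-0.06)] turn -1.37
[np.float64(0.7), np.float64(0.1), np.float64(-0.06)] turn -1.72
[np.float64(0.83), np.float64(0.1), np.float64(-0.06)] turn -2.08
[np.float64(0.97), np.float64(0.09), np.float64(-0.06)] turn -2.44
[np.float64(1.1), np.float64(0.07), np.float64(-0.06)] turn -2.8
```

>>> {"op": "jog_arm", "data": {
  "targets": [
    [[0.15,0.05,0],[0,0,-0.3],0],
    [[0.3,0.07,0],[0,0,-0.6],0],
    [[0.43,0.09,0],[0,0,-1],0],
    [[0.5,0.1,0],[0,0,-1.2],0]
  ]
}}

```text
time: 4.5
tool_pos: [0.5188, -0.1438, 0.0535]
tool_rot: [-0.0, 0.977, 0.212, -0.001]
contact_force: [-4.2, 0.1, 2.5]
gripper_width: 0.001
grasp_force: 2.0
```

```bash
python3 arc.py .507 -.078 .016 .45 .5 .55 .6 .65 .7 .75 .8
```

```text
t 4.5 pos [ 0.5188 -0.1438  0.0535] a 24.44 zax [-0.002  0.    -1.   ] F [-4.18  0.11  2.53] j [-0.41  0.03  1.95 -0.    1.16  0.74]
[np.float64(0.08), np.float64(0.02), np.float64(-0.06)] turn -0.17
[np.float64(0.21), np.float64(0.05), np.float64(-0.06)] turn -0.53
[np.float64(0.34), np.float64(0.07), np.float64(-0.06)] turn -0.88
[np.float64(0.48), np.float64(0.08), np.float64(-0.06)] turn -1.24
[np.float64(0.61), np.float64(0.09), np.float64(-0.06)] turn -1.6
[np.float64(0.74), np.float64(0.09), np.float64(-0.06)] turn -1.96
[np.float64(0.88), np.float64(0.08), np.float64(-0.06)] turn -2.32
[np.float64(1.01), np.float64(0.06), np.float64(-0.06)] turn -2.68
```

>>> {"op": "jog_arm", "data": {
  "targets": [
    [[0.1,0.02,0],[0,0,-0.2],0],
    [[0.2,0.05,0],[0,0,-0.5],0],
    [[0.3,0.06,0],[0,0,-0.8],0],
    [[0.4,0.07,0],[0,0,-1],0]
  ]
}}

```text
time: 5.0
tool_pos: [0.529, -0.1414, 0.0534]
tool_rot: [-0.0, 0.96, 0.279, -0.0]
contact_force: [-4.2, -0.1, 0.1]
gripper_width: 0.002
grasp_force: 1.7
```

```bash
python3 arc.py .507 -.078 .016 .55 .6 .65 .7 .75 .8 .85 .9
```

```text
t 5.0 pos [ 0.529  -0.1414  0.0534] a 32.43 zax [-0.001 -0.    -1.   ] F [-4.16 -0.1   0.1 ] j [-0.4   0.05  1.93 -0.    1.16  0.61]
[np.float64(-0.07), np.float64(-0.02), np.float64(-0.06)] turn 0.11
[np.float64(0.06), np.float64(0.01), np.float64(-0.06)] turn -0.24
[np.float64(0.2), np.float64(0.03), np.float64(-0.06)] turn -0.6
[np.float64(0.33), np.float64(0.05), np.float64(-0.06)] turn -0.96
[np.float64(0.46), np.float64(0.06), np.float64(-0.06)] turn -1.32
[np.float64(0.6), np.float64(0.07), np.float64(-0.06)] turn -1.68
[np.float64(0.73), np.float64(0.06), np.float64(-0.06)] turn -2.03
[np.float64(0.86), np.float64(0.05), np.float64(-0.06)] turn -2.39
```

>>> {"op": "jog_arm", "data": {
  "targets": [
    [[0.1,0.01,0],[0,0,-0.3],0],
    [[0.2,0.03,0],[0,0,-0.6],0],
    [[0.3,0.05,0],[0,0,-0.9],0],
    [[0.4,0.06,0],[0,0,-1.2],0],
    [[0.5,0.06,0],[0,0,-1.4],0],
    [[0.6,0.07,0],[0,0,-1.7],0],
    [[0.7,0.06,0],[0,0,-2],0],
    [[0.8,0.06,0],[0,0,-2.3],0]
  ]
}}

```text
time: 6.0
tool_pos: [0.5472, -0.1322, 0.0536]
tool_rot: [0.0, 0.903, 0.429, -0.0]
contact_force: [-2.5, -2.3, -0.1]
gripper_width: -0.001
grasp_force: 1.6
```

```bash
python3 arc.py .507 -.078 .016 .9 .95 1 1.05 1.1 1.15 1.2
```

```text
t 6.0 pos [ 0.5472 -0.1322  0.0536] a 50.85 zax [ 0.    -0.001 -1.   ] F [-2.46 -2.3  -0.1 ] j [-0.37  0.08  1.89 -0.    1.16  0.31]
[np.float64(0.06), np.float64(-0.01), np.float64(-0.05)] turn -0.09
[np.float64(0.19), np.float64(0.02), np.float64(-0.05)] turn -0.45
[np.float64(0.32), np.float64(0.04), np.float64(-0.05)] turn -0.81
[np.float64(0.46), np.float64(0.05), np.float64(-0.05)] turn -1.16
[np.float64(0.59), np.float64(0.06), np.float64(-0.05)] turn -1.52
[np.float64(0.72), np.float64(0.06), np.float64(-0.05)] turn -1.88
[np.float64(0.86), np.float64(0.06), np.float64(-0.05)] turn -2.24
```

>>> {"op": "jog_arm", "data": {
  "targets": [
    [[0.1,0,0],[0,0,-0.2],0],
    [[0.2,0.02,0],[0,0,-0.5],0],
    [[0.3,0.04,0],[0,0,-0.8],0],
    [[0.4,0.05,0],[0,0,-1.1],0]
  ]
}}

```text
time: 6.5
tool_pos: [0.555, -0.1255, 0.0539]
tool_rot: [0.001, 0.868, 0.497, 0.0]
contact_force: [-0.1, -3.4, -1.3]
gripper_width: -0.003
grasp_force: 1.7
```

```bash
python3 arc.py .507 -.078 .016 1.05 1.1 1.15 1.2 1.25
```

```text
t 6.5 pos [ 0.555  -0.1255  0.0539] a 59.64 zax [ 0.002 -0.001 -1.   ] F [-0.08 -3.37 -1.31] j [-0.35  0.1   1.88 -0.    1.16  0.18]
[np.float64(0.05), np.float64(-0.01), np.float64(-0.04)] turn -0.06
[np.float64(0.18), np.float64(0.02), np.float64(-0.04)] turn -0.42
[np.float64(0.32), np.float64(0.04), np.float64(-0.04)] turn -0.78
[np.float64(0.45), np.float64(0.05), np.float64(-0.04)] turn -1.14
[np.float64(0.58), np.float64(0.06), np.float64(-0.04)] turn -1.5
```

>>> {"op": "jog_arm", "data": {
  "targets": [
    [[0.05,0,0],[0,0,-0.1],0],
    [[0.1,0.01,0],[0,0,-0.25],0],
    [[0.15,0.02,0],[0,0,-0.4],0],
    [[0.2,0.02,0],[0,0,-0.5],0]
  ]
}}

```text
time: 7.0
tool_pos: [0.5576, -0.1211, 0.0541]
tool_rot: [0.0, 0.85, 0.527, 0.0]
contact_force: [1.2, -4.5, -0.5]
gripper_width: 0.002
grasp_force: 1.7
```

>>> {"op": "jog_arm", "data": {
  "targets": [
    [[0.04,0,0],[0,0,-0.1],0],
    [[0.08,0,0],[0,0,-0.2],0]
  ]
}}

```text
time: 7.25
tool_pos: [0.5584, -0.1191, 0.054]
tool_rot: [0.0, 0.842, 0.539, 0.0]
contact_force: [-0.0, -3.5, 0.8]
gripper_width: -0.004
grasp_force: 1.8
```

>>> {"op": "jog_arm", "data": {
  "targets": [
    [[0.04,0,0],[0,0,-0.1],0],
    [[0.08,0,0],[0,0,-0.2],0]
  ]
}}

```text
time: 7.5
tool_pos: [0.559, -0.1186, 0.0541]
tool_rot: [0.001, 0.835, 0.551, -0.001]
contact_force: [-1.4, -10.2, 0.3]
gripper_width: 0.001
grasp_force: 4.8
```

It has met the stop at about 10 N. I'll hold and trim.

>>> {"op": "jog_arm", "data": {
  "targets": [
    [[0.01,0,0],[0,0,0],0]
  ]
}}

```text
time: 7.62
tool_pos: [0.5589, -0.1187, 0.0541]
tool_rot: [0.001, 0.835, 0.55, -0.001]
contact_force: [-1.1, -10.9, -1.2]
gripper_width: -0.001
grasp_force: 4.7
```

>>> {"op": "jog_arm", "data": {
  "targets": [
    [[0,0,0],[0,0,0],0]
  ]
}}

```text
time: 7.75
tool_pos: [0.5589, -0.1187, 0.0541]
tool_rot: [0.001, 0.835, 0.55, -0.001]
contact_force: [-1.0, -9.2, 0.4]
gripper_width: -0.003
grasp_force: 4.5
```

>>> {"op": "jog_arm", "data": {
  "targets": [
    [[0.02,0,0],[0,0,0],0],
    [[0.02,0,0],[0,0,0],0]
  ]
}}

```text
time: 8.0
tool_pos: [0.559, -0.1186, 0.0541]
tool_rot: [0.001, 0.835, 0.55, -0.001]
contact_force: [-2.5, -10.3, 0.2]
gripper_width: 0.001
grasp_force: 5.2
```

>>> {"op": "jog_arm", "data": {
  "targets": [
    [[0,0,0],[0,0,0],0],
    [[0,0,0],[0,0,0],0],
    [[0,0,0],[0,0,0],0]
  ]
}}

```text
time: 8.38
tool_pos: [0.559, -0.1186, 0.0541]
tool_rot: [0.001, 0.835, 0.55, -0.001]
contact_force: [-1.8, -9.4, 1.0]
gripper_width: -0.004
grasp_force: 5.1
```

>>> {"op": "jog_arm", "data": {
  "targets": [
    [[0.03,0,0],[0,0,0],0],
    [[0.03,0,0],[0,0,0],0],
    [[0.03,0,0],[0,0,0],0],
    [[0.03,0,0],[0,0,0],0],
    [[0.03,0,0],[0,0,0],0]
  ]
}}

```text
time: 9.0
tool_pos: [0.5591, -0.1184, 0.0541]
tool_rot: [0.002, 0.835, 0.55, -0.002]
contact_force: [-2.2, -11.5, 0.2]
gripper_width: 0.005
grasp_force: 6.1
```

The spare clip was held at its home stop at about 11.7 N for over half a second. I'll back off, rise, and move round behind the first clip's stud.

>>> {"op": "jog_arm", "data": {
  "targets": [
    [[-0.2,0,0],[0,0,0],0],
    [[-0.6,0,0],[0,0,0],0],
    [[-0.6,0,-1.5],[0,0,0],0],
    [[-0.6,0,-3],[0,0,0],0],
    [[-0.6,0,-3],[0,0,0],0]
  ]
}}

```text
time: 9.62
tool_pos: [0.5559, -0.1302, 0.1329]
tool_rot: [0.002, 0.835, 0.55, 0.002]
contact_force: [0.5, 0.2, 0.4]
gripper_width: -0.003
grasp_force: 0.0
```

```bash
python3 - <<'E'
from h import *
plan([(.579,.016,.13,58),(.579,.016,.055,58)])
im,d=save("scene","t1"); save("side","t2")
a=cv2.imread("pics/t1.png")[150:300,200:350];b=cv2.imread("pics/t2.png")[150:300,215:365]
cv2.imwrite("pics/t3.png",cv2.resize(np.hstack([a,b]),None,fx=2.6,fy=2.6))
E
```

```text
t 9.62 pos [ 0.5559 -0.1302  0.1329] a 66.77 zax [ 0.007 -0.001 -1.   ] F [0.54 0.23 0.44] j [-0.36  0.    1.83  0.    1.3   0.04]
[np.float64(5.74), np.float64(-1.46), np.float64(0.11)] turn 1.1
[np.float64(5.74), np.float64(-1.46), np.float64(3.11)] turn 1.1
```

View pics/t3.png

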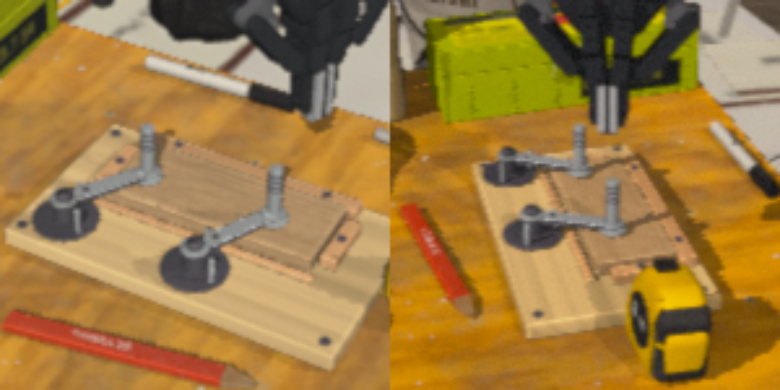

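Both clips now lie on the strip: in the scene half the stud tops are at (148,127) and (276,168). I'll go behind the first stud.

>>> {"op": "jog_arm", "data": {
  "targets": [
    [[2,-0.8,0],[0,0,0.5],0],
    [[4,-1.4,0],[0,0,1.1],0],
    [[5.7,-1.4,0],[0,0,1.1],0],
    [[5.7,-1.4,0],[0,0,1.1],0],
    [[5.7,-1.4,1],[0,0,1.1],0],
    [[5.7,-1.4,2.1],[0,0,1.1],0],
    [[5.7,-1.4,3.1],[0,0,1.1],0],
    [[5.7,-1.4,3.1],[0,0,1.1],0]
  ]
}}

```text
time: 10.72
tool_pos: [0.5744, 0.0145, 0.0474]
tool_rot: [-0.002, 0.875, 0.484, -0.003]
contact_force: [0.2, 0.1, 0.2]
gripper_width: -0.001
grasp_force: 0.0
```

```bash
python3 arc.py .508 .0235 -.016 1.02 .95 .9 .85 .8 .75 .7
```

```text
t 10.72 pos [0.5744 0.0145 0.0474] a 57.9 zax [-0.008  0.001 -1.   ] F [0.16 0.14 0.24] j [-0.1   0.12  1.86 -0.    1.16  0.46]
[np.float64(-0.44), np.float64(0.15), np.float64(-0.3)] turn -0.07
[np.float64(-0.62), np.float64(0.19), np.float64(-0.3)] turn 0.43
[np.float64(-0.76), np.float64(0.21), np.float64(-0.3)] turn 0.79
[np.float64(-0.89), np.float64(0.23), np.float64(-0.3)] turn 1.15
[np.float64(-1.02), np.float64(0.23), np.float64(-0.3)] turn 1.51
[np.float64(-1.16), np.float64(0.24), np.float64(-0.3)] turn 1.87
[np.float64(-1.29), np.float64(0.23), np.float64(-0.3)] turn 2.22
```

>>> {"op": "jog_arm", "data": {
  "targets": [
    [[0,0.05,-0.2],[0,0,0],0],
    [[-0.1,0.15,-0.3],[0,0,0],0],
    [[-0.2,0.15,-0.3],[0,0,0],0],
    [[-0.3,0.15,-0.3],[0,0,0],0],
    [[-0.4,0.15,-0.3],[0,0,0],0],
    [[-0.5,0.16,-0.3],[0,0,0.2],0],
    [[-0.6,0.18,-0.3],[0,0,0.4],0]
  ]
}}

```text
time: 11.6
tool_pos: [0.5738, 0.0003, 0.0589]
tool_rot: [-0.0, 0.888, 0.459, 0.001]
contact_force: [1.9, 3.1, 0.1]
gripper_width: -0.002
grasp_force: 1.6
```

```bash
python3 arc.py .508 .0235 -.016 .95 .9 .85 .8 .75 .7 .65 .6 .55
```

```text
t 11.6 pos [5.738e-01 3.000e-04 5.890e-02] a 54.64 zax [ 0.001  0.001 -1.   ] F [1.93 3.05 0.11] j [-0.13  0.1   1.87  0.    1.17  0.49]
[np.float64(-0.14), np.float64(-0.08), np.float64(0.15)] turn 0.03
[np.float64(-0.27), np.float64(-0.05), np.float64(0.15)] turn 0.38
[np.float64(-0.4), np.float64(-0.03), np.float64(0.15)] turn 0.74
[np.float64(-0.53), np.float64(-0.02), np.float64(0.15)] turn 1.1
[np.float64(-0.67), np.float64(-0.01), np.float64(0.15)] turn 1.46
[np.float64(-0.8), np.float64(-0.01), np.float64(0.15)] turn 1.82
[np.float64(-0.93), np.float64(-0.01), np.float64(0.15)] turn 2.17
[np.float64(-1.07), np.float64(-0.02), np.float64(0.15)] turn 2.53
[np.float64(-1.2), np.float64(-0.04), np.float64(0.15)] turn 2.89
```

>>> {"op": "jog_arm", "data": {
  "targets": [
    [[-0.1,-0.03,0.1],[0,0,0],0],
    [[-0.2,-0.05,0.15],[0,0,0.2],0],
    [[-0.3,-0.05,0.15],[0,0,0.5],0],
    [[-0.4,-0.03,0.15],[0,0,0.7],0],
    [[-0.5,-0.02,0.15],[0,0,1],0],
    [[-0.6,-0.02,0.15],[0,0,1.3],0],
    [[-0.7,-0.01,0.15],[0,0,1.6],0],
    [[-0.8,-0.01,0.15],[0,0,1.8],0]
  ]
}}

```text
time: 12.6
tool_pos: [0.562, -0.0165, 0.0553]
tool_rot: [0.0, 0.939, 0.344, 0.0]
contact_force: [2.7, 2.2, 2.0]
gripper_width: 0.002
grasp_force: 1.7
```

```bash
python3 arc.py .508 .0235 -.016 .65 .6 .55 .5 .45 .4 .35 .3
```

```text
t 12.6 pos [ 0.562  -0.0165  0.0553] a 40.26 zax [ 0.001 -0.    -1.   ] F [2.65 2.16 1.96] j [-0.16  0.08  1.9   0.    1.17  0.71]
[np.float64(-0.11), np.float64(0.01), np.float64(0.01)] turn 0.38
[np.float64(-0.25), np.float64(0.04), np.float64(0.01)] turn 0.74
[np.float64(-0.38), np.float64(0.05), np.float64(0.01)] turn 1.09
[np.float64(-0.51), np.float64(0.06), np.float64(0.01)] turn 1.45
[np.float64(-0.65), np.float64(0.06), np.float64(0.01)] turn 1.81
[np.float64(-0.78), np.float64(0.06), np.float64(0.01)] turn 2.17
[np.float64(-0.91), np.float64(0.04), np.float64(0.01)] turn 2.53
[np.float64(-1.05), np.float64(0.03), np.float64(0.01)] turn 2.88
```

>>> {"op": "jog_arm", "data": {
  "targets": [
    [[-0.1,0.01,0],[0,0,0.3],0],
    [[-0.2,0.03,0],[0,0,0.6],0],
    [[-0.3,0.04,0],[0,0,0.9],0],
    [[-0.4,0.05,0],[0,0,1.2],0],
    [[-0.5,0.06,0],[0,0,1.4],0],
    [[-0.6,0.06,0],[0,0,1.7],0],
    [[-0.7,0.06,0],[0,0,2],0],
    [[-0.8,0.05,0],[0,0,2.2],0]
  ]
}}

```text
time: 13.6
tool_pos: [0.5468, -0.0306, 0.0546]
tool_rot: [0.0, 0.98, 0.197, -0.001]
contact_force: [1.4, -0.3, 0.1]
gripper_width: 0.001
grasp_force: 0.8
```

```bash
python3 arc.py .508 .0235 -.016 .35 .3 .25 .2 .15 .1 .05 0 -.05
```

```text
t 13.6 pos [ 0.5468 -0.0306  0.0546] a 22.68 zax [-0.001 -0.001 -1.   ] F [ 1.39 -0.31  0.13] j [-0.19  0.05  1.93 -0.    1.16  0.98]
[np.float64(-0.08), np.float64(0.03), np.float64(-0.02)] turn 0.33
[np.float64(-0.21), np.float64(0.05), np.float64(-0.02)] turn 0.69
[np.float64(-0.34), np.float64(0.07), np.float64(-0.02)] turn 1.04
[np.float64(-0.47), np.float64(0.08), np.float64(-0.02)] turn 1.4
[np.float64(-0.61), np.float64(0.08), np.float64(-0.02)] turn 1.76
[np.float64(-0.74), np.float64(0.08), np.float64(-0.02)] turn 2.12
[np.float64(-0.87), np.float64(0.07), np.float64(-0.02)] turn 2.48
[np.float64(-1.01), np.float64(0.05), np.float64(-0.02)] turn 2.83
[np.float64(-1.14), np.float64(0.03), np.float64(-0.02)] turn 3.19
```

>>> {"op": "jog_arm", "data": {
  "targets": [
    [[-0.1,0.03,0],[0,0,0.3],0],
    [[-0.2,0.05,0],[0,0,0.6],0],
    [[-0.3,0.07,0],[0,0,0.9],0],
    [[-0.4,0.08,0],[0,0,1.2],0],
    [[-0.5,0.08,0],[0,0,1.5],0]
  ]
}}

```text
time: 14.22
tool_pos: [0.5359, -0.0371, 0.0545]
tool_rot: [0.0, 0.996, 0.093, -0.001]
contact_force: [1.2, -0.3, 0.8]
gripper_width: 0.002
grasp_force: 0.7
```

>>> {"op": "jog_arm", "data": {
  "targets": [
    [[-0.06,0,0],[0,0,0.2],0],
    [[-0.12,0.01,0],[0,0,0.3],0],
    [[-0.18,0.01,0],[0,0,0.5],0]
  ]
}}

```text
time: 14.6
tool_pos: [0.532, -0.0381, 0.0548]
tool_rot: [0.0, 0.998, 0.058, -0.0]
contact_force: [1.6, -0.9, -1.5]
gripper_width: 0.001
grasp_force: 0.8
```

```bash
python3 arc.py .508 .0235 -.016 .15 .1 .05 0 -.05
```

```text
t 14.6 pos [ 0.532  -0.0381  0.0548] a 6.67 zax [-0.001 -0.    -1.   ] F [ 1.63 -0.89 -1.52] j [-0.21  0.02  1.96 -0.    1.16  1.24]
[np.float64(0.06), np.float64(0.02), np.float64(-0.01)] turn -0.24
[np.float64(-0.07), np.float64(0.05), np.float64(-0.01)] turn 0.12
[np.float64(-0.2), np.float64(0.08), np.float64(-0.01)] turn 0.48
[np.float64(-0.33), np.float64(0.1), np.float64(-0.01)] turn 0.83
[np.float64(-0.47), np.float64(0.11), np.float64(-0.01)] turn 1.19
```

>>> {"op": "jog_arm", "data": {
  "targets": [
    [[-0.05,0.01,0],[0,0,0.1],0],
    [[-0.1,0.02,0],[0,0,0.2],0],
    [[-0.15,0.03,0],[0,0,0.3],0]
  ]
}}

```text
time: 14.98
tool_pos: [0.5285, -0.0391, 0.0549]
tool_rot: [-0.0, 0.999, 0.038, -0.0]
contact_force: [1.9, 0.1, -1.4]
gripper_width: -0.0
grasp_force: 0.7
```

>>> {"op": "jog_arm", "data": {
  "targets": [
    [[-0.04,0.01,0],[0,0,0.1],0],
    [[-0.08,0.02,0],[0,0,0.2],0]
  ]
}}

```text
time: 15.22
tool_pos: [0.5266, -0.0397, 0.055]
tool_rot: [-0.0, 1.0, 0.024, -0.0]
contact_force: [1.2, 0.3, -1.5]
gripper_width: -0.001
grasp_force: 0.7
```

>>> {"op": "jog_arm", "data": {
  "targets": [
    [[-0.04,0.01,0],[0,0,0.1],0],
    [[-0.08,0.02,0],[0,0,0.2],0]
  ]
}}

```text
time: 15.48
tool_pos: [0.5246, -0.0403, 0.055]
tool_rot: [-0.0, 1.0, 0.01, -0.0]
contact_force: [1.5, 1.0, -0.5]
gripper_width: -0.001
grasp_force: 0.7
```

>>> {"op": "jog_arm", "data": {
  "targets": [
    [[-0.04,0,0],[0,0,0.1],0],
    [[-0.08,0,0],[0,0,0.2],0]
  ]
}}

```text
time: 15.72
tool_pos: [0.5228, -0.0406, 0.0551]
tool_rot: [0.0, 1.0, -0.004, 0.0]
contact_force: [1.6, -0.8, -0.6]
gripper_width: -0.0
grasp_force: 0.7
```

>>> {"op": "jog_arm", "data": {
  "targets": [
    [[-0.04,0,0],[0,0,0.1],0],
    [[-0.08,0,0],[0,0,0.2],0]
  ]
}}

```text
time: 15.98
tool_pos: [0.522, -0.0407, 0.0556]
tool_rot: [0.0, 1.0, -0.018, 0.002]
contact_force: [7.5, -1.4, -3.6]
gripper_width: -0.001
grasp_force: 3.4
```

>>> {"op": "jog_arm", "data": {
  "targets": [
    [[-0.04,0,0],[0,0,0.1],0],
    [[-0.08,0,0],[0,0,0.2],0]
  ]
}}

```text
time: 16.23
tool_pos: [0.5215, -0.0408, 0.056]
tool_rot: [0.0, 0.999, -0.032, 0.004]
contact_force: [11.4, -1.0, -5.8]
gripper_width: -0.0
grasp_force: 5.6
```

>>> {"op": "jog_arm", "data": {
  "targets": [
    [[0,0,0],[0,0,0],0],
    [[0,0,0],[0,0,0],0],
    [[0,0,0],[0,0,0],0]
  ]
}}

```text
time: 16.6
tool_pos: [0.5215, -0.0408, 0.056]
tool_rot: [0.0, 0.999, -0.032, 0.004]
contact_force: [10.4, -1.4, -5.9]
gripper_width: 0.003
grasp_force: 5.2
```

>>> {"op": "jog_arm", "data": {
  "targets": [
    [[-0.01,0,0],[0,0,0],0],
    [[-0.01,0,0],[0,0,0],0],
    [[-0.01,0,0],[0,0,0],0]
  ]
}}

```text
time: 16.98
tool_pos: [0.5215, -0.0408, 0.056]
tool_rot: [0.0, 0.999, -0.032, 0.004]
contact_force: [11.6, -1.5, -6.2]
gripper_width: -0.005
grasp_force: 5.5
```

Held at 10–13 N for about 0.9 s. Now I'll back off and rise.

>>> {"op": "jog_arm", "data": {
  "targets": [
    [[0.2,0,0],[0,0,0],0],
    [[0.6,0,0],[0,0,0],0],
    [[0.6,0,-1.5],[0,0,0],0],
    [[0.6,0,-3.5],[0,0,0],0],
    [[0.6,0,-6],[0,0,0],0],
    [[-2,0,-9],[0,0,0],0],
    [[-2,0,-9],[0,0,0],0],
    [[-2,0,-9],[0,0,0],0]
  ]
}}

```text
time: 17.98
tool_pos: [0.4692, -0.0372, 0.2833]
tool_rot: [0.001, 0.999, -0.032, 0.003]
contact_force: [0.1, -0.7, -0.8]
gripper_width: 0.004
grasp_force: 0.0
```

```bash
python3 - <<'E'
from h import *
save("scene","u1"); save("side","u2")
a=cv2.imread("pics/u1.png")[150:300,200:350];b=cv2.imread("pics/u2.png")[150:300,215:365]
cv2.imwrite("pics/u3.png",cv2.resize(np.hstack([a,b]),None,fx=2.6,fy=2.6))
E
```

```text
(no output)
```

View pics/u3.png

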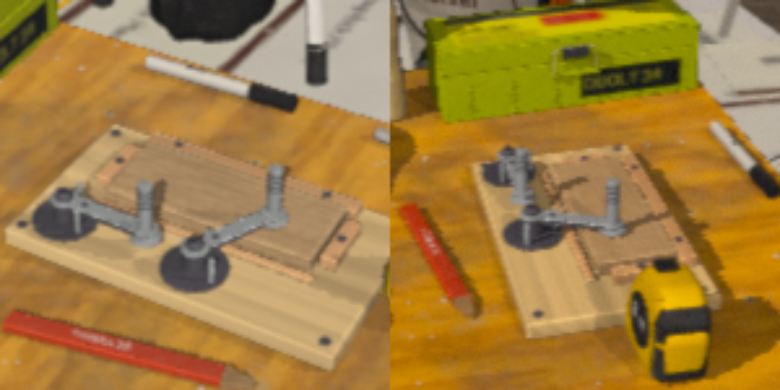

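The first clip is parked (stud at (146,190) in the scene half) and the spare clip is on the strip (stud at (276,175)). The tape, pencil and strip have not visibly moved, and the arm is clear.

```bash
python3 -c "
from plant import *
print(job_done())"
```

```text
the job is handed in; nothing more can be done
None
```

The job is handed in, though no verdict was returned: the spare clip is on the strip and was held on its home stop at about 12 N, the first clip was then swung back and held on its parking stop at 10–13 N, and the last pictures show the strip, tape and pencil unmoved and the arm clear.

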